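# Load a lens blank into a sprung holder on a fork lifter

### The arm

A 6-joint arm with a two-finger parallel gripper is mounted at the origin on a cart in front of the work surface, level with it; the furniture and walls round the work are solid. World frame = base frame: x ahead of the robot, y to its left, z up, the work surface at z = 0. Lengths are in m, angles in rad, forces in N, time in s.
With the tool pointing down it reaches from about 0.375 to 0.825 m from the base axis. Payload 5.5 kg.
Tool frame: the origin (TCP) lies at the very end of the fingers, on their centre line; the grasp point (between the pads) lies 19 mm behind it; z points along the fingers, y is the direction in which the jaws open and shut (so a half turn about z gives the same grasp; the last joint's range is limited). The gripper opens to 85 mm and grips with 20 to 120 N. Pads are 22 mm wide; open, the fingers measure 114 mm over their backs; the gripper's body (76 mm by 85 mm) begins 54 mm behind the grasp point. The pads swing forward as they close: fully open they stand 13 mm farther back than shut.
Start: joints at [-1.285, 0.314, -0.047, 1.21, 0, 1.571], TCP at [0.169, -0.576, 0.231] pointing down, gripper open.
Joint ranges: [-2.67, 2.67], [-0.69, 1.73], [-1.03, 1.25], [-2.08, 2.16], [-1.42, 1.45], [-3.14, 3.14]. Speed limits (rad/s): [2.39, 2.39, 3.01, 3.14, 3.14, 3.14].

### API

Orientations are given as a rotation vector (axis times angle).
In Python, from bench import robot, hand, solve_ik, cams, order gives the robot as it stands. Calls block until the motion is done:
- robot.move_ptp(position, orientation): joint-space move of the TCP to a pose.
- robot.servo_line(position, ori=None, rate=0.15, guard=None): straight line of the TCP; ori=None keeps the orientation; rate is the mean speed in m/s. With guard (N) it stops when the force on the tool has changed by that much, and returns True; else False.
- robot.goto_joints(angles): joint-space move.
- hand.let_go() and hand.grasp(f_grip=None): open the fingers fully, or close them until they stop; f_grip is the grip in N (None keeps the last).
- robot.wait(seconds).
- solve_ik(position, orientation): joint angles nearest the present ones, or None.
- robot.get_obs(): the state.
- cams.capture(name): name is "scene" or "top" or "wrist"; returns the picture (384x512x3 uint8, red, green, blue); there is no depth.
- cams.get_calibration(name): a dict with "camera_matrix" (3x3 intrinsics, pixels), "cam_to_world" (4x4, takes a point from camera to world coordinates). Camera axes: x right, y up, looking along -z (the intrinsics and any distortion apply to the point x, -y, -z); pixel columns grow to the right and rows downward; lengths in m; the calibration is good to about 2 mm. A picture is of the moment at which its call begins: read the wrist's pose just before it. get_calibration takes no time and is no camera call; for the wrist camera it gives the pose at the moment of the call.
A pose or a line that the arm cannot do raises robot.MotionError and nothing moves.
- order.hand_in(): hands the job in, once; it reports no verdict.
The state is a dict: "t": time; "joints": joint angles; "joint_vel": joint speeds; "joint_torque": joint torques, N m; "tcp_pos": TCP position; "eef_rot": TCP orientation; "ft_force": force on the tool from outside, world axes, zero at the start; "moment": the same for the moment, N m; "finger_gap": finger opening in m.
Only numpy, scipy, OpenCV 4.12 (cv2) and the standard library are available. Lean on these libraries where they do the work, as an engineer would, in place of code of your own. Each camera call takes 0.05 s, during which the arm holds its last target.

### The job

Slide the fork lifter under the lens blank on its stand and carry the blank level on the fork to the grey holder, never touching the blank with the fingers. With the fork, gently press the blank against the sprung roller jaw until it clears the two lip pins, lower it onto the seat and draw the fork out straight, so that the jaw holds the blank flat on the seat against the pins. Then lay the lifter down flat on the worktop, clear of the holder, the stand and the other things.

Things in the scene. Friction and masses are not known exactly. Their poses are not given: they have to be found in the camera images.
- blank_centre (a point): centre of the lens blank: a whitish loose disc, 50 mm diameter, edge 12 mm high (the dome on top rises 2 mm more), flat underside 6 mm below this point; z axis up. About 60 g. It waits on the stand.
- stand: fixed stand: a slim round aluminium post, 14 mm diameter, flat top 50 mm above the worktop, on a round foot of 66 mm diameter that is up to 14 mm high. Origin under the post's centre at worktop height. The blank lies on the post and overhangs it by 18 mm all round; the fork can come in from any side.
- lifter_handle (a point): centre of the fork lifter's handle. The lifter lies flat on the worktop, its underside 14 mm below this point; x axis points from handle to fork, z up. Black handle bar 100 mm long (x -50 to +50), 14 mm wide (y), 24 mm high (z -12 to +12), good for the fingers within 15 mm of the centre. About 140 g.
- lifter_fork (a point): where the blank's underside centre belongs on the lifter: 130 mm ahead of the handle centre, 10 mm below it, level with the tines' tops; x axis as the handle's. Two upright pins, 6 mm diameter, rise 8 mm above the tines 24 mm behind this point, 14 mm either side: they touch the rear edge of a blank centred here, so the fork can push it forward. Otherwise the blank lies loose.
- lifter: the whole fork lifter; origin under the middle of its handle, in the underside plane (worktop height when it lies flat); x axis to the fork, z up. Two steel tines, 4 mm thick, 6 mm wide, 11 to 17 mm either side of the centre line, from 42 mm behind lifter_fork (a bridge joins them there) to 19 mm ahead of it; open between.
- holder_seat (a point): nominal seat point, 45 mm above the worktop; x = loading direction, z up. From the carriage's real seat point: seat = bar 14 mm wide, x -31 to +15, and two side posts, |y| 20.5 to 27.5, |x| to 7, tines pass between; two 6 mm lip pins rising 5 mm above the seat, x -27.5, y +-5; brass roller of the jaw 12 mm diameter, 16 mm long along y, axis 7.5 mm above the seat, face at x +21 mm when free.
- jaw (a joint): m the sprung jaw is pushed back along the holder's x: 0 free, 0.012 at its solid stop; 0.9 N to start, then 0.25 N per mm. With its underside 6 to 7.5 mm above the seat the blank clears the pins and meets the roller squarely. Lower it inside the pins with the jaw at 0.0055 to 0.0105 (below 0.0045 it lands on the pins; at 0.012 it is overloaded). A blank seated against both pins keeps it at 0.0035.
- loupe: bystander: black eye loupe, 38 mm diameter, 30 mm high; origin under its centre. Loose; leave alone.
- olive_tin: bystander: olive tin of screws, 94 x 66 x 22 mm; origin under its centre. Loose; leave alone.
- screw_packet: bystander: small yellow carton, 30 x 54 x 12 mm, between stand and holder; origin under its centre. Loose; leave alone.
- blank: the same lens blank; origin at the centre of its underside, z axis up.
- holder: the fixed holder; origin on the worktop 45 mm below holder_seat, same axes. Grey base plate 150 x 76 x 10 mm, x -53 to +97 mm. On it a nest carriage (top of its slab 18 mm above the worktop) with seat, lip pins and jaw, which someone has clamped anywhere from 10 mm behind to 10 mm ahead of nominal along x: this setting is not reported, see or feel it.
Mind the look-alikes: they are no part of the job. There is more than one size of the lifter; the job needs the larger.

How it is judged:
By the outcome, as a careful person would: the job done as asked, in the order asked, and still so for the second after the job is handed in, with the robot touching nothing.
It also fails if it takes over 70 s, if anything falls off the work surface, if the arm or the gripper's body presses on something with over 40 N, if the wrist force passes 120 N, or if a joint passes its speed limit or range.

## Working session

There is one attempt and no reset: what is moved stays moved. The work goes in short steps, each a Python script; the robot and the scene stay as the last script left them, time stands still between calls to the robot, and variables do not carry over. Pictures are saved under pics/ and viewed, and the job is handed in when it is done.

```bash
ls; mkdir -p pics; python3 - <<'E'
from bench import robot, hand, solve_ik, cams, order
import cv2, numpy as np
for n in ("scene","top"):
    im=cams.capture(n); cv2.imwrite(f"pics/{n}0.png",im[:,:,::-1])
    c=cams.get_calibration(n); print(n,{k:(np.round(v,4).tolist() if not isinstance(v,str) else v) for k,v in c.items()})
o=robot.get_obs(); print(o)
E
```

```text
pics
scene {'camera_matrix': [[474.4596, 0.0, 253.6692], [0.0, 474.4596, 188.412], [0.0, 0.0, 1.0]], 'cam_to_world': [[-0.845, 0.2449, -0.4755, 0.0314], [-0.5345, -0.4179, 0.7346, 0.8194], [-0.0188, 0.8749, 0.484, 0.6263], [0.0, 0.0, 0.0, 1.0]]}
top {'camera_matrix': [[378.9121, 0.0, 259.6423], [0.0, 378.9121, 192.7618], [0.0, 0.0, 1.0]], 'cam_to_world': [[0.0175, 0.9758, -0.2179, 0.3523], [-0.9998, 0.018, 0.0004, -0.043], [0.0043, 0.2178, 0.976, 1.0694], [0.0, 0.0, 0.0, 1.0]]}
{'t': 0.1, 'joints': array([-1.28500950e+00,  3.14158057e-01, -4.79515504e-02,  1.21020031e+00,
       -1.38745171e-05,  1.57079717e+00]), 'joint_vel': array([-4.54778174e-06, -2.23868791e-03,  1.08963957e-03, -6.00988346e-04,
        1.45695675e-04,  1.11703933e-03]), 'joint_torque': array([ 7.07577565e-04, -5.40769172e+01,  3.40540051e+01,  1.11840310e-02,
        1.39430886e-04, -1.29900749e-05]), 'tcp_pos': array([ 0.16900039, -0.5751798 ,  0.2305312 ]), 'eef_rot': array([-3.10809307e+00, -4.47172398e-01,  3.59980538e-04]), 'ft_force': array([ 0.12456804, -0.72072507,  0.78438007]), 'moment': array([-0.02022908, -0.03207266,  0.02618107]), 'finger_gap': 0.0856920735992999}
```

View pics/scene0.png

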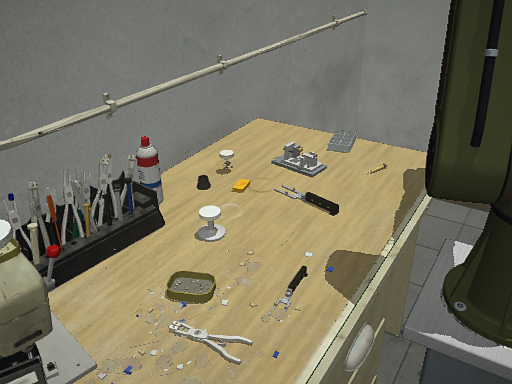

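View pics/top0.png

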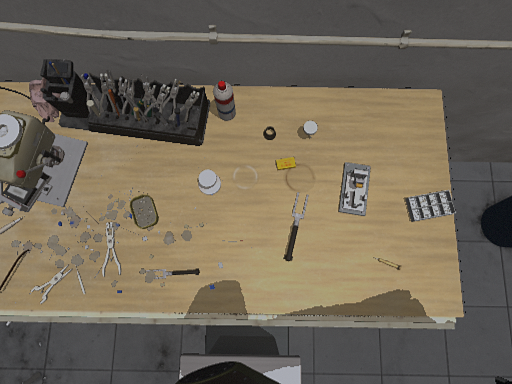

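```bash
python3 - <<'E'
import cv2, numpy as np
s=cv2.imread("pics/scene0.png");t=cv2.imread("pics/top0.png")
def cr(im,x,y,w,h,k): return cv2.resize(im[y:y+h,x:x+w],(w*k,h*k),interpolation=cv2.INTER_CUBIC)
cv2.imwrite("pics/c_t.png",cr(t,180,105,200,145,4))
a=cr(s,180,130,170,120,4); cv2.imwrite("pics/c_s.png",a)
E
```

```text
(no output)
```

View pics/c_t.png

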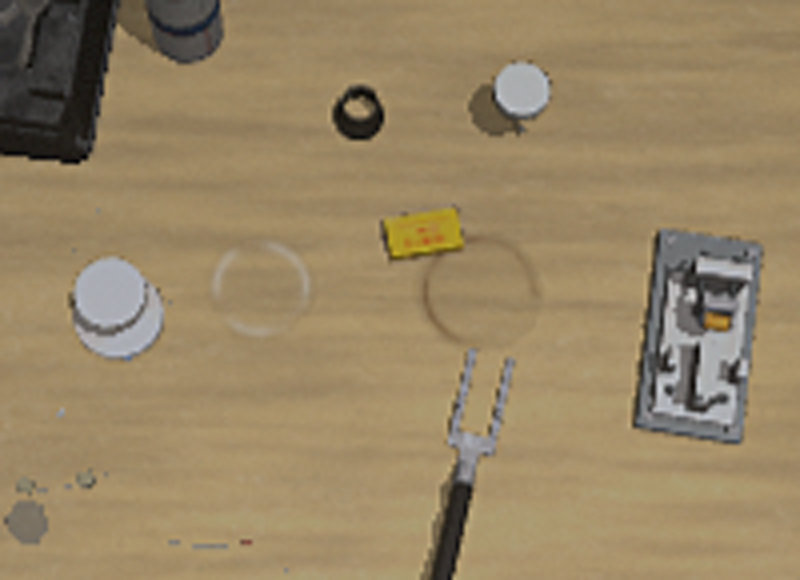

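View pics/c_s.png

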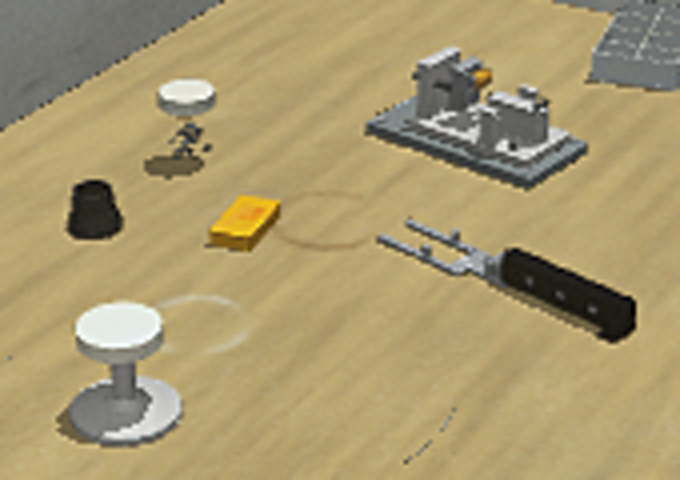

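```bash
cat > h.py <<'E'
from bench import robot, hand, solve_ik, cams, order
import cv2, numpy as np
from scipy.spatial.transform import Rotation as R
def proj(c,P):
    P=np.atleast_2d(P);T=np.linalg.inv(c["cam_to_world"]);q=P@T[:3,:3].T+T[:3,3]
    K=c["camera_matrix"];x=np.c_[q[:,0],-q[:,1],-q[:,2]]@K.T
    return x[:,:2]/x[:,2:]
def ray(c,uv,z):
    uv=np.atleast_2d(uv).astype(float);K=c["camera_matrix"];d=np.c_[uv,np.ones(len(uv))]@np.linalg.inv(K).T
    d=d*[1,-1,-1];T=c["cam_to_world"];d=d@T[:3,:3].T;o=T[:3,3]
    return o+d*((z-o[2])/d[:,2])[:,None]
def down(yaw):  # tool z down, tool y axis (jaw opening) at yaw+90deg -> tool x along yaw
    x=np.array([np.cos(yaw),np.sin(yaw),0]);z=np.array([0,0,-1.]);y=np.cross(z,x)
    return R.from_matrix(np.c_[x,y,z]).as_rotvec()
def snap(n,f,crop=None,k=1):
    c=cams.get_calibration(n);im=cams.capture(n);o=im[:,:,::-1].copy()
    cv2.imwrite("pics/"+f+".png",o)
    np.savez("pics/"+f+".npz",K=c["camera_matrix"],T=c["cam_to_world"])
    return o,c
def load(f):
    d=np.load("pics/"+f+".npz");return cv2.imread("pics/"+f+".png"),dict(camera_matrix=d["K"],cam_to_world=d["T"])
E
python3 - <<'E'
from h import *
t=cv2.imread("pics/top0.png");s=cv2.imread("pics/scene0.png")
c=cams.get_calibration("top");cs=cams.get_calibration("scene")
print(cs.keys(), [ (k,cs[k]) for k in cs if k not in("camera_matrix","cam_to_world")])
def mask(im,x,y,w,h,f):
    m=np.zeros(im.shape[:2],np.uint8);m[y:y+h,x:x+w]=f(im[y:y+h,x:x+w].astype(int))*255
    n,l,st,ce=cv2.connectedComponentsWithStats(m);i=1+np.argmax(st[1:,4]);return (l==i).astype(np.uint8)
m=mask(t,270,215,40,50,lambda a:a.max(2)<60)
ct=max(cv2.findContours(m,0,2)[0],key=len);r=cv2.minAreaRect(ct);print("handle rect",r)
b=ray(c,cv2.boxPoints(r),0.026);print(np.round(b,4))
px=ray(c,np.argwhere(m)[:,::-1],0.026);ctr=b.mean(0);u,sv,v=np.linalg.svd(px[:,:2]-px[:,:2].mean(0),full_matrices=False)
print("handle",ctr,"dir",v[0])
# blank tops
for n,(x,y,w,h) in dict(blank=(195,165,30,25),).items():
    hh=mask(t,x,y,w,h,lambda a:a.min(2)>160);print(n,cv2.boundingRect(hh))
E
```

```text
dict_keys(['camera_matrix', 'cam_to_world']) []
handle rect ((291.83648681640625, 243.09283447265625), (7.711940288543701, 35.70096969604492), 15.422160148620605)
[[ 0.4013 -0.1111  0.026 ]
 [ 0.4958 -0.137   0.026 ]
 [ 0.4905 -0.1576  0.026 ]
 [ 0.3962 -0.1313  0.026 ]]
handle [ 0.44595235 -0.13422763  0.026     ] dir [-0.97360505  0.22823937]
blank (199, 170, 17, 17)
```

```bash
python3 - <<'E'
from h import *
c=cams.get_calibration("top")
print("blank",ray(c,(207.5,178.5),0.062))
print("stand foot",ray(c,[(209.5,183)],0.007))
# holder base corners from crop (x4, offset 180,105)
q=np.array([(658,230),(763,243),(742,442),(633,428)])/4+[180,105]
P=ray(c,q,0.010);print(P)
print("decoy",ray(c,(310,128),0.06),"packet",ray(c,(286,163),0.012))
print("tin",ray(c,(144,212),0.02),"loupe",ray(c,(269,133),0.03))
o=robot.get_obs()
def go(p,yaw):
    for y in (yaw,yaw+np.pi,yaw-np.pi):
        q=solve_ik(p,down(y))
        print(y,None if q is None else np.round(q,2))
go((0.45,-0.13,0.25),-0.23)
c=cams.get_calibration("wrist")
T=c["cam_to_world"];Rt=R.from_rotvec(o["eef_rot"]).as_matrix()
print("cam in tool",Rt.T@(T[:3,3]-o["tcp_pos"]),Rt.T@T[:3,:3],c["camera_matrix"])
E
```

```text
blank [[0.61463015 0.10044972 0.062     ]]
stand foot [[0.61564464 0.10187437 0.007     ]]
[[ 0.68384735 -0.28952834  0.01      ]
 [ 0.67539778 -0.36579547  0.01      ]
 [ 0.52836401 -0.34410812  0.01      ]
 [ 0.53700038 -0.26720586  0.01      ]]
decoy [[ 0.76862426 -0.18305408  0.06      ]] packet [[ 0.67849575 -0.11856942  0.012     ]]
tin [[0.52533227 0.27962703 0.02      ]] loupe [[ 0.76317569 -0.06753465  0.03      ]]
-0.23 [-0.28  0.06 -0.32  1.2   0.    3.09]
2.911592653589793 [-0.28  0.06 -0.32  1.2   0.   -0.05]
-3.371592653589793 [-0.28  0.06 -0.32  1.2   0.   -0.05]
cam in tool [ 6.82584462e-02 -8.40771344e-05 -1.42473005e-01] [[-6.24497413e-04  9.63827901e-01  2.66524648e-01]
 [ 9.99999272e-01  3.26802707e-04  1.16130120e-03]
 [ 1.03219352e-03  2.66525179e-01 -9.63827403e-01]] [[281.03026544   0.         254.94724242]
 [  0.         281.03026544 194.06723791]
 [  0.           0.           1.        ]]
```

```bash
python3 - <<'E'
from h import *
P=np.pi
robot.move_ptp([0.60,-0.315,0.17],down(P-0.15)); snap("wrist","w_hold")
robot.move_ptp([0.53,-0.155,0.17],down(P-0.23)); snap("wrist","w_lift")
print(robot.get_obs()["t"],robot.get_obs()["joints"])
E
```

```text
2.775 [-2.85802593e-01  2.57090437e-01 -2.64001637e-01  1.04801888e+00
 -4.33915947e-04 -5.49558521e-02]
```

View pics/w_hold.png

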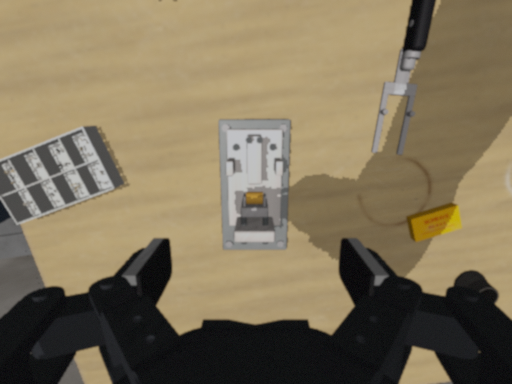

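View pics/w_lift.png

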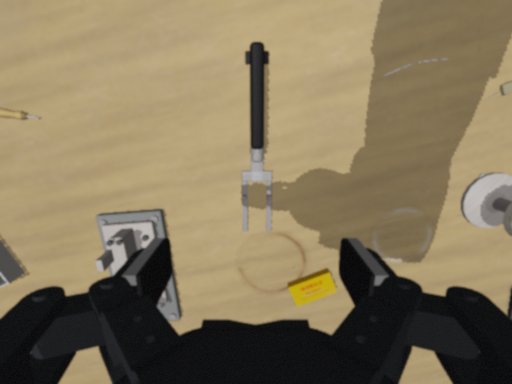

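```bash
python3 - <<'E'
from h import *
im,c=load("w_lift");a=im.astype(int)
m=np.zeros(im.shape[:2],np.uint8);m[36:150,235:285]=(a.max(2)<75)[36:150,235:285]
cv2.imwrite("pics/c1.png",cv2.resize(im[30:240,215:300],None,fx=2.8,fy=2.8,interpolation=cv2.INTER_CUBIC))
im2,c2=load("w_hold")
cv2.imwrite("pics/c2.png",cv2.resize(im2[110:260,205:305],None,fx=4,fy=4,interpolation=cv2.INTER_CUBIC))
E
```

```text
(no output)
```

View pics/c1.png

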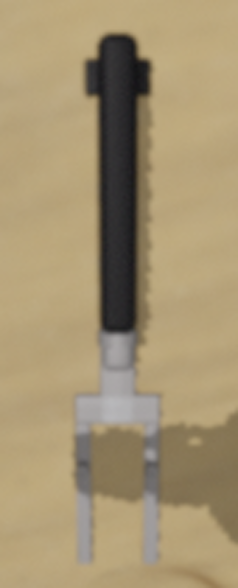

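View pics/c2.png

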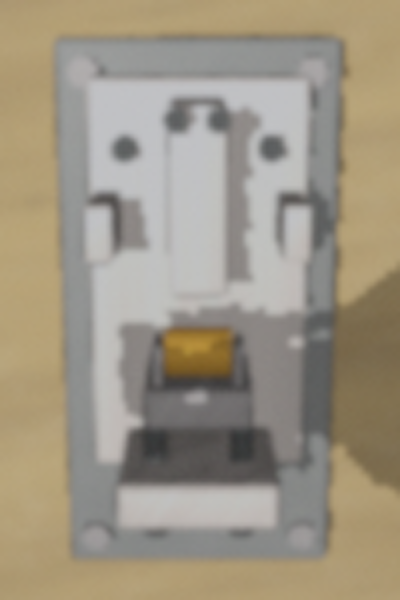

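```bash
python3 - <<'E'
from h import *
im,c=load("w_lift")
f=lambda x,y:(215+x/2.8-.3,30+y/2.8-.3)
ends=ray(c,[f(117,35),f(117.5,331)],0.024);tips=ray(c,[f(84.5,563),f(152,563)],0.004);br=ray(c,[f(78,396),f(160,396)],0.004)
print("handle ends",ends[:,:2],np.linalg.norm(ends[0]-ends[1]),"tips",tips[:,:2],np.linalg.norm(tips[0]-tips[1]),br[:,:2])
tm=tips.mean(0);d=tm-ends[0];y=np.arctan2(d[1],d[0]);u=np.array([np.cos(y),np.sin(y)])
print("yaw",y,"len(199)",np.linalg.norm(d[:2]),"ctr from tips",tm[:2]-.149*u,"from ends",ends.mean(0)[:2])
im,c=load("w_hold")
f=lambda x,y:(205+x/4-.4,110+y/4-.4)
B=ray(c,[f(57,38),f(342,40),f(327,553),f(72,557)],0.010)[:,:2];print("base",B)
print("sides",[np.linalg.norm(B[i]-B[(i+1)%4]) for i in range(4)])
v=(B[3]-B[0]+B[2]-B[1]);yh=np.arctan2(v[1],v[0]);h=np.array([np.cos(yh),np.sin(yh)]);n=np.array([-h[1],h[0]])
o=B.mean(0)-0.022*h;print("holder yaw",yh,"origin",o)
Lc=lambda p,z:[(np.dot(q[:2]-o,h).round(4),np.dot(q[:2]-o,n).round(4)) for q in ray(c,p,z)]
print("side posts ctr",Lc([f(99,232),f(298,233)],.045))
print("bar far end (+15)",Lc([f(172,293),f(225,293)],.045))
print("pins(-27.5)",Lc([f(178,119),f(219,119)],.050))
print("roller top (27 ctr)",Lc([f(198,330),f(198,376),],.0585), "near edge mid height",Lc([f(198,329)],.0555))
E
```

```text
handle ends [[ 0.40167464 -0.12333933]
 [ 0.49652798 -0.14529909]] 0.09736215010803724 tips [[ 0.59038106 -0.18139965]
 [ 0.59692137 -0.15360136]] 0.028557318655227905 [[ 0.52013447 -0.16684149]
 [ 0.52761606 -0.13502473]]
yaw -0.22610082685238178 len(199) 0.19699039637093874 ctr from tips [ 0.44844358 -0.13409779] from ends [ 0.44910131 -0.13431921]
base [[ 0.53063157 -0.34248847]
 [ 0.54236247 -0.26927843]
 [ 0.68702441 -0.29098697]
 [ 0.67687273 -0.3655594 ]]
sides [np.float64(0.07414393546628323), np.float64(0.14628170506868768), np.float64(0.07526023835894412), np.float64(0.1480498060260701)]
holder yaw -0.15273378795120515 origin [ 0.5874789  -0.31373122]
side posts ctr [(np.float64(-0.007), np.float64(-0.0242)), (np.float64(-0.0068), np.float64(0.0237))]
bar far end (+15) [(np.float64(0.008), np.float64(-0.0067)), (np.float64(0.008), np.float64(0.0063))]
pins(-27.5) [(np.float64(-0.0342), np.float64(-0.0049)), (np.float64(-0.0342), np.float64(0.0045))]
roller top (27 ctr) [(np.float64(0.0138), np.float64(-0.0003)), (np.float64(0.025), np.float64(-0.0003))] near edge mid height [(np.float64(0.0143), np.float64(-0.0003))]
```

```bash
python3 - <<'E'
from h import *
t=cv2.imread("pics/top0.png")
cv2.imwrite("pics/c3.png",cv2.resize(t[185:300,120:310],None,fx=4,fy=4,interpolation=cv2.INTER_CUBIC))
for p,y in (((0.60,0.1,.17),.35),((.449,-.134,.05),-.226),((.49,.055,.08),.35),((.455,-.294,.07),-.153)):
    print(np.round(solve_ik(p,down(y)),2))
E
```

```text
[ 0.17  0.36 -0.13  1.09  0.    2.96]
[-0.29  0.23 -0.61  0.73 -0.    3.08]
[ 0.11  0.23 -0.52  0.81  0.    2.9 ]
[-0.57  0.33 -0.42  0.82  0.    2.72]
```

View pics/c3.png

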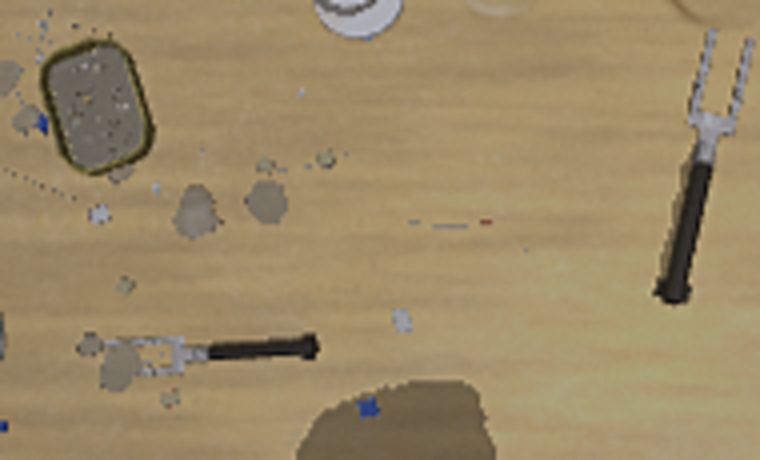

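Lifters in the top view: (180,272) is about 3/4 size, while (291,240) is larger with a measured handle of 97 mm, so I use the second. Blanks: (208,179) sits on a slim post with a round foot, matching the description. (310,128) is a look-alike on a tripod. Next I look at the blank from the wrist.

```bash
python3 - <<'E'
from h import *
robot.move_ptp([0.60,0.1,0.17],down(.35)); robot.wait(.2); snap("wrist","w_blank")
robot.move_ptp([0.449,-0.134,0.12],down(-.226)); robot.wait(.2); snap("wrist","w_lift2")
print(robot.get_obs()["t"])
E
```

```text
6.9167
```

View pics/w_blank.png

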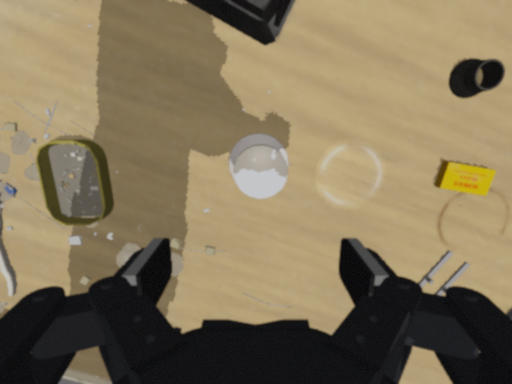

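View pics/w_lift2.png

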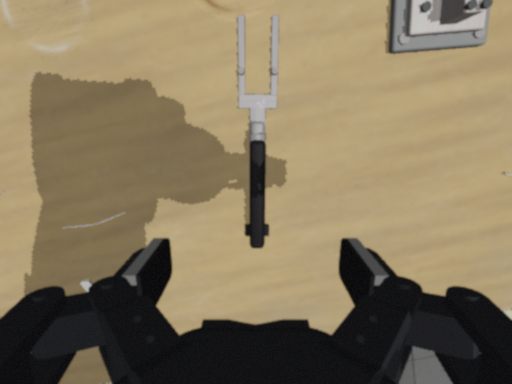

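```bash
python3 - <<'E'
from h import *
im,c=load("w_blank")
cv2.imwrite("pics/c4.png",cv2.resize(im[125:210,215:305],None,fx=6,fy=6,interpolation=cv2.INTER_CUBIC))
p=proj(c,[[0.6146,.1004,.062],[.6156,.1019,.014]]);print(p)
im,c=load("w_lift2")
ends=ray(c,[(258,247.5),(258,141)],0.025)[:,:2];tips=ray(c,[(241,15.5),(275.3,15.5)],0.004)[:,:2]
print(ends,np.linalg.norm(ends[0]-ends[1]),tips,np.linalg.norm(tips[0]-tips[1]))
tm=tips.mean(0);d=tm-ends[0];y=np.arctan2(d[1],d[0]);u=np.array([np.cos(y),np.sin(y)])
print(y,np.linalg.norm(d),tm-.149*u,ends.mean(0))
E
```

```text
[[260.17588606 178.29380434]
 [258.42981743 167.47934556]]
[[ 0.40178787 -0.12447889]
 [ 0.49668468 -0.14587965]] 0.09727998720524494 [[ 0.59610166 -0.15433885]
 [ 0.58988207 -0.18150462]] 0.027868654467967435
-0.22341388819158187 0.19607714642114846 [ 0.447695  -0.1349093] [ 0.44923627 -0.13517927]
```

View pics/c4.png

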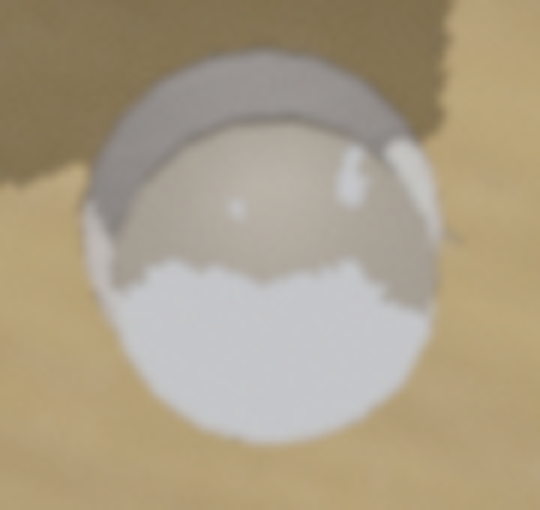

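```bash
python3 - <<'E'
from h import *
im,c=load("w_blank")
T=ray(c,[(260.3,144.2)],.050)[0];B=ray(c,[(260.3,198)],.062)[0];L=ray(c,[(233.3,175)],.062)[0];Rr=ray(c,[(287.6,175)],.062)[0]
print(T,B,np.linalg.norm((T-B)[:2]),(T+B)[:2]/2);print(L,Rr,np.linalg.norm((L-Rr)[:2]),(L+Rr)[:2]/2)
u=np.array([np.cos(.35),np.sin(.35)]);n=np.array([-u[1],u[0]])
m=(T+B)[:2]/2;l=(L+Rr)[:2]/2
print("blank",u*np.dot(m,u)+n*np.dot(l,n))
# foot: top edge row, left/right at z ~.0
f=ray(c,[(215+85/6,160),(215+440/6,160),(259,125+50/6)],.0)
print(f)
E
```

```text
[0.64244983 0.11035782 0.05      ] [0.59710702 0.09380922 0.062     ] 0.048268283233009635 [0.61977843 0.10208352]
[0.60911243 0.12438573 0.062     ] [0.62598715 0.07806991 0.062     ] 0.0492941315625318 [0.61754979 0.10122782]
blank [0.61979201 0.1020463 ]
[[0.610065   0.13451068 0.        ]
 [0.63267225 0.07245089 0.        ]
 [0.64881242 0.11329225 0.        ]]
```

```bash
python3 - <<'E'
from h import *
o=down(-.225)
print(robot.servo_line([0.4485,-0.1347,0.03],o,rate=.15))
print(robot.servo_line([0.4485,-0.1347,0.003],rate=.05,guard=12),robot.get_obs()["tcp_pos"])
hand.grasp(110); robot.wait(.2);ob=robot.get_obs(); print(ob["finger_gap"],ob["tcp_pos"],ob["ft_force"],ob["t"])
robot.servo_line([0.4485,-0.1347,0.10],rate=.1); robot.wait(.3)
ob=robot.get_obs(); print(ob["finger_gap"],ob["tcp_pos"],ob["ft_force"],ob["moment"],ob["t"])
snap("wrist","w_held"); snap("scene","s_held")
s=cv2.imread("pics/s_held.png");cv2.imwrite("pics/c5.png",cv2.resize(s[130:260,220:390],None,fx=4,fy=4,interpolation=cv2.INTER_CUBIC))
E
```

```text
False
False [ 0.44836365 -0.13466296  0.0028477 ]
0.011796839362897564 [ 0.44853962 -0.13475093  0.00341013] [-0.98355155  0.44242772  5.50601478] 9.225
0.01175513935336029 [ 0.44823507 -0.13464145  0.09963786] [ 0.4767874   0.92920994 -0.55486742] [ 0.02485228  0.03720718 -0.01954082] 10.6417
```

View pics/w_held.png

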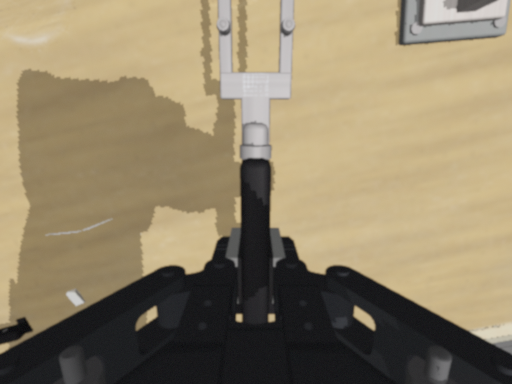

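View pics/c5.png

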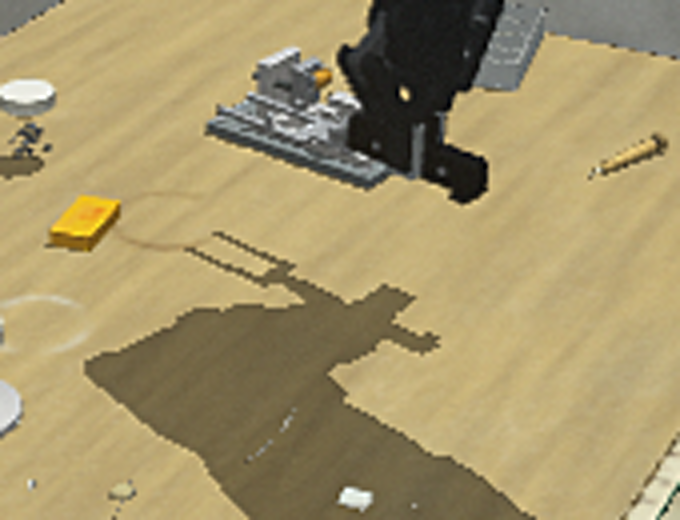

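```bash
python3 - <<'E'
from h import *
im,c=load("w_held")
cv2.imwrite("pics/c6.png",cv2.resize(im[0:170,205:305],None,fx=5,fy=3.5,interpolation=cv2.INTER_CUBIC)[:590])
z0=.0996-.0034
for dz in (-.004,0,.004):
    p=ray(c,[(224,24),(288,24)],z0+.012+dz)
    print(dz,np.linalg.norm(p[0]-p[1]),p.mean(0))
y=-.225;u=np.array([np.cos(y),np.sin(y)])
t=np.array([.44824,-.13464])
p=ray(c,[(224,24),(288,24)],z0+.012).mean(0)[:2]-t;print("pins ahead of tcp",p@u,"lat",p@[-u[1],u[0]])
p=ray(c,[(256,72),(256,98)],z0+.004)[:,:2]-t;print("bridge",p@u)
p=ray(c,[(256,159)],z0+.024)[:,:2]-t;print("handle front",p@u)
E
```

```text
-0.004 0.027892291975870637 [ 0.55240528 -0.15839191  0.1042    ]
0 0.027082960298273562 [ 0.5513152  -0.15813283  0.1082    ]
0.004 0.026273628620676483 [ 0.55022511 -0.15787376  0.1122    ]
pins ahead of tcp 0.10571849379768565 lat 9.605476682469853e-05
bridge [0.08802374 0.07650358]
handle front [0.05018841]
```

View pics/c6.png

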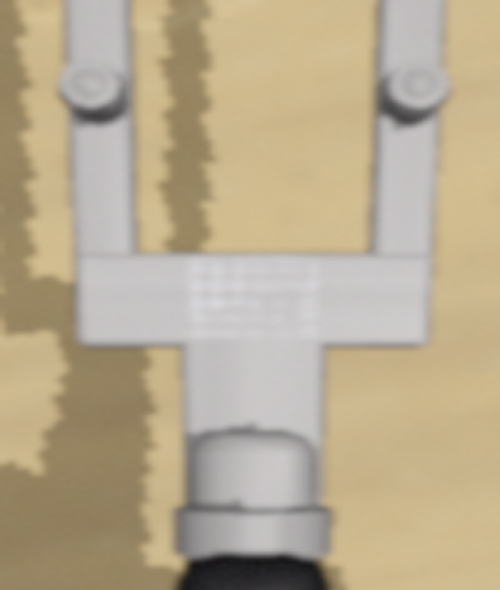

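View pics/s_held.png

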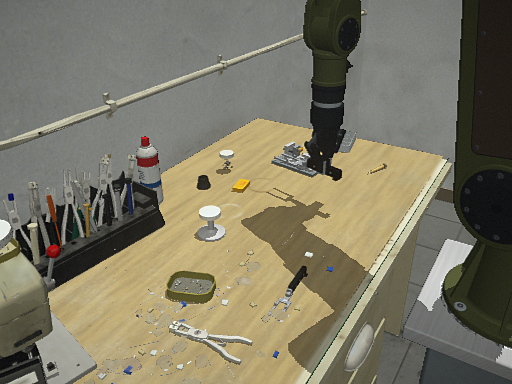

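```bash
python3 - <<'E'
from h import *
y=.35;u=np.array([np.cos(y),np.sin(y)]);b=np.array([.619,.1016])
def P(s,z): return [*(b+(s-.130)*u),z]
robot.move_ptp(P(-.08,.10),down(y))
robot.servo_line(P(-.08,.0455),rate=.1)
robot.servo_line(P(-.035,.0455),rate=.1); robot.wait(.3); snap("wrist","w_a1"); s,_=snap("scene","s_a1")
ob=robot.get_obs();print(ob["tcp_pos"]-P(-.035,.0455),ob["ft_force"],ob["t"])
cv2.imwrite("pics/c7.png",cv2.resize(s[150:260,160:330],None,fx=4.5,fy=4.5,interpolation=cv2.INTER_CUBIC))
E
```

```text
[-2.09862293e-04 -8.70453311e-05  4.18931291e-05] [ 0.46053391  0.2898283  -0.99405504] 13.1417
```

View pics/w_a1.png

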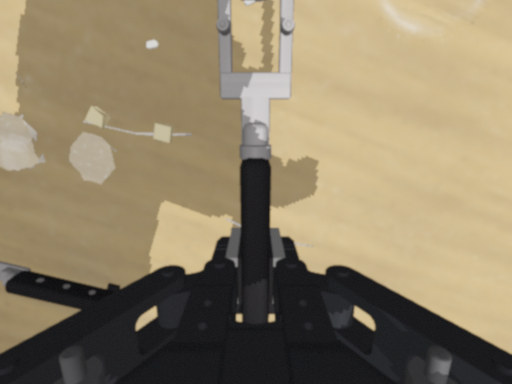

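View pics/c7.png

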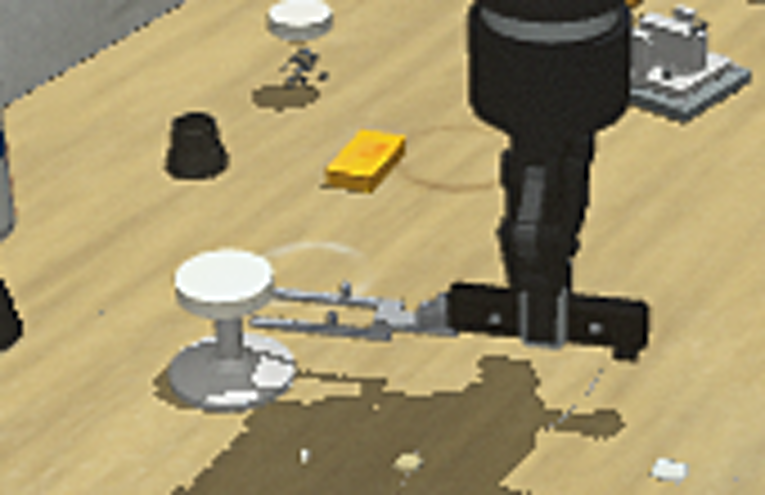

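```bash
python3 - <<'E'
from h import *
y=.35;u=np.array([np.cos(y),np.sin(y)]);b=np.array([.619,.1016])
def P(s,z): return [*(b+(s-.130)*u),z]
print(robot.servo_line(P(-.005,.0455),rate=.05,guard=3)); robot.wait(.3); w,c=snap("wrist","w_a2"); s,_=snap("scene","s_a2")
ob=robot.get_obs();print(ob["tcp_pos"]-P(-.005,.0455),ob["ft_force"],ob["t"])
a=cv2.resize(s[190:250,185:275],None,fx=6,fy=6,interpolation=cv2.INTER_CUBIC)
d=cv2.resize(w[0:60,205:305],None,fx=5.4,fy=3.8,interpolation=cv2.INTER_CUBIC)
cv2.imwrite("pics/c8.png",np.vstack([a,d]))
E
```

```text
False
[-9.84313051e-05 -4.88651195e-05  4.79948078e-05] [ 0.17234001  0.26817162 -1.08212254] 14.2917
```

View pics/c8.png

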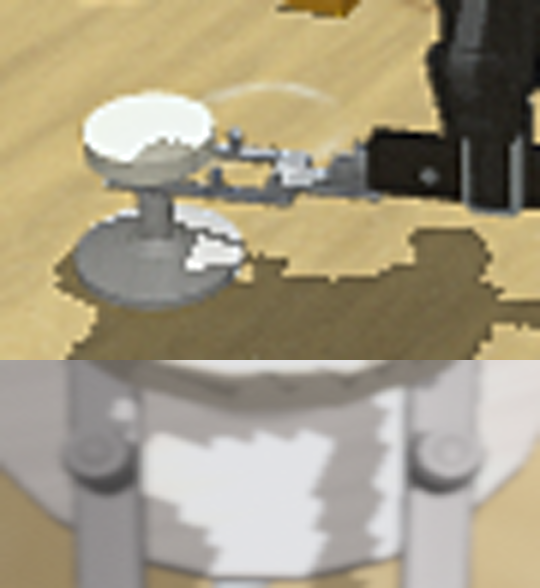

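```bash
python3 - <<'E'
from h import *
im,c=load("w_a2");y=.35;u=np.array([np.cos(y),np.sin(y)]);n=np.array([-u[1],u[0]]);b=np.array([.619,.1016])-.135*u
g=np.array([ (205+x/5.4,(yy-360)/3.8) for x,yy in((270,411),(98,452),(443,452),(150,390),(395,390))])
e=ray(c,g[:1],.050)[:,:2]-b;print("edge ahead of tcp",e@u,e@n)
p=ray(c,g[1:3],.0455-.0034+.012)[:,:2]-b;print("pins",p@u,p@n)
e=ray(c,g[3:],.050)[:,:2]-b;print("edge sides",e@u,e@n)
E
```

```text
edge ahead of tcp [0.11098044] [0.00010068]
pins [0.10569293 0.10566572] [ 0.01359405 -0.01346781]
edge sides [0.11308691 0.1130664 ] [ 0.00966931 -0.00986815]
```

```bash
python3 - <<'E'
from h import *
y=.35;u=np.array([np.cos(y),np.sin(y)]);b=np.array([.619,.1016])
def P(s,z): return [*(b+(s-.130)*u),z]
robot.servo_line(P(.0005,.0455),rate=.03,guard=3)
robot.servo_line(P(.0005,.065),rate=.025); robot.wait(.4); w,c=snap("wrist","w_a3"); s,_=snap("scene","s_a3")
ob=robot.get_obs();print(ob["tcp_pos"]-P(.0005,.065),ob["ft_force"],ob["t"])
a=cv2.resize(s[180:240,185:275],None,fx=6,fy=6,interpolation=cv2.INTER_CUBIC)
d=cv2.resize(w[0:60,205:305],None,fx=5.4,fy=3.8,interpolation=cv2.INTER_CUBIC)
cv2.imwrite("pics/c9.png",np.vstack([a,d]))
E
```

```text
[ 3.22017997e-05  1.80610021e-05 -1.80194790e-05] [-0.85070895  0.19820069 -1.12230751] 16.0583
```

View pics/c9.png

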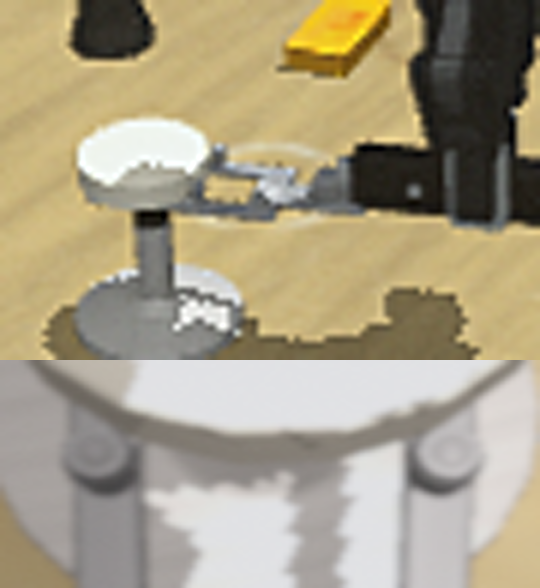

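```bash
python3 - <<'E'
from h import *
im,c=load("s_a3")
y=.35;u=np.array([np.cos(y),np.sin(y),0]);n=np.array([-u[1],u[0],0]);k=np.array([0,0,1.])
b=np.array([.619,.1016,0]);t=b+(-.1295)*u;t[2]=.065-.0034
L=lambda x,yy,z:t+x*u+yy*n+z*k
pts=[L(-50,7,2),L(-50,7,26),L(50,7,26),L(50,7,2),L(88,17,4),L(106,14,12),L(106,14,4),L(106,-14,12),L(88,-17,4),L(149,17,0)]
pts=[t+(p-t)*1e-3 for p in pts]
x0,y0,w,h=190,180,110,60;s=7
o=cv2.resize(im[y0:y0+h,x0:x0+w],None,fx=s,fy=s,interpolation=cv2.INTER_CUBIC)
for q in proj(c,pts):
    q=(q+.5-[x0,y0])*s;cv2.circle(o,tuple(int(v) for v in q),3,(0,0,255),1)
B=b.copy();B[2]=.0656;th=np.linspace(0,6.28,24)
for zz in (0,.012):
  for q in proj(c,[B+zz*k+.025*(np.cos(a)*u+np.sin(a)*n) for a in th]):
    q=(q+.5-[x0,y0])*s;cv2.circle(o,tuple(int(v) for v in q),2,(0,160,0),1)
cv2.imwrite("pics/c10.png",o)
E
```

View pics/c10.png

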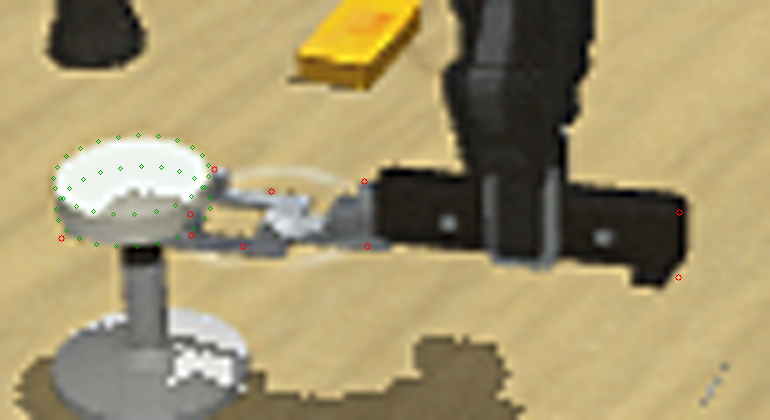

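```bash
cat >> h.py <<'E'
HY=-.1527;hu=np.array([np.cos(HY),np.sin(HY)]);hn=np.array([-hu[1],hu[0]]);HO=np.array([.58748,-.31373])
def H(x,z,lat=0): # tcp so that fork point at holder-frame x (nominal), 
    return [*(HO+(x-.130)*hu+lat*hn),z]
E
python3 - <<'E'
from h import *
p=robot.get_obs()["tcp_pos"]
robot.servo_line([p[0],p[1],.11],rate=.08)
robot.servo_line(H(-.080,.11),down(HY),rate=.13); robot.wait(.3)
robot.servo_line(H(-.045,.11),rate=.1);robot.wait(.3)
w,c=snap("wrist","w_b1"); s,_=snap("scene","s_b1")
ob=robot.get_obs();print(ob["tcp_pos"]-H(-.045,.11),ob["ft_force"],ob["t"])
cv2.imwrite("pics/c11.png",cv2.resize(s[100:220,230:380],None,fx=5,fy=5,interpolation=cv2.INTER_CUBIC))
E
```

```text
[-2.28283919e-04  5.99718381e-06  7.78014814e-05] [-1.09376141 -0.2237788  -2.29538001] 20.8833
```

View pics/w_b1.png

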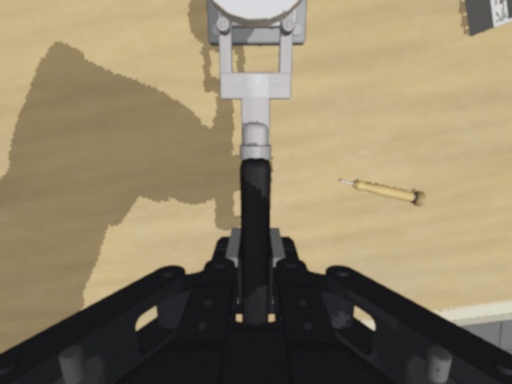

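View pics/c11.png

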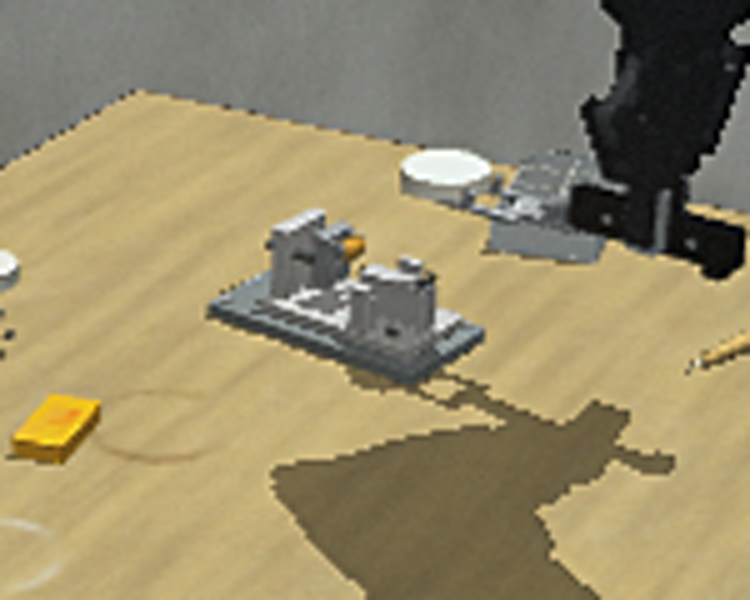

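```bash
python3 - <<'E'
from h import *
im,c=load("w_b1")
cv2.imwrite("pics/c12.png",cv2.resize(im[0:60,195:320],None,fx=6,fy=6,interpolation=cv2.INTER_CUBIC))
for q in ray(c,[(209.2,43.5),(306.3,43.5)],.01):print((q[:2]-HO)@hu,(q[:2]-HO)@hn)
for q in ray(c,[(224,24),(288,24)],.1186):print((q[:2]-HO)@hu,(q[:2]-HO)@hn)
E
```

```text
-0.0526484376888868 0.0362420673085957
-0.052738635331664015 -0.039452905970181674
-0.06965790139514635 0.013564714941251577
-0.06969193997504883 -0.013528462533017337
```

View pics/c12.png

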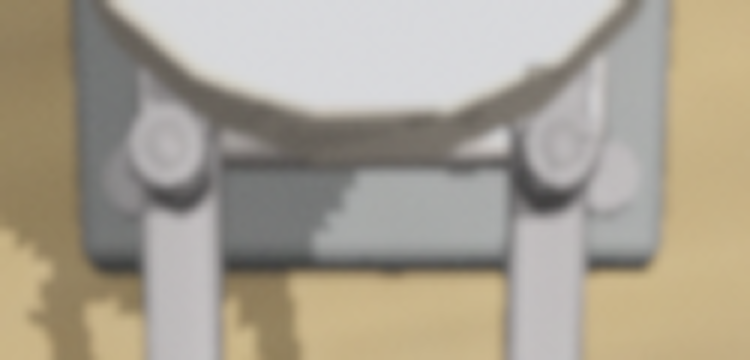

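```bash
python3 - <<'E'
from h import *
LAT=-.0009
robot.servo_line(H(-.080,.11,LAT),rate=.1)
robot.servo_line(H(-.080,.0512,LAT),rate=.08); robot.wait(.2)
F=[robot.get_obs()["ft_force"] for _ in range(1)]
def ft(n=8):
    a=[]
    for _ in range(n): robot.wait(.02);a.append(robot.get_obs()["ft_force"])
    a=np.array(a); return a.mean(0),a.std(0)
print(ft())
r=robot.servo_line(H(-.055,.0512,LAT),rate=.05,guard=3);robot.wait(.2);s,_=snap("scene","s_b2");snap("wrist","w_b2")
m,sd=ft();print(r,m,sd,m[:2]@hu)
ob=robot.get_obs();print(ob["tcp_pos"]-H(-.055,.0512,LAT),ob["t"])
cv2.imwrite("pics/c13.png",cv2.resize(s[125:190,260:350],None,fx=8,fy=8,interpolation=cv2.INTER_CUBIC))
E
```

```text
(array([ 0.18640703, -0.01728817, -2.1661051 ]), array([0.48987706, 0.51510209, 0.3813534 ]))
False [-0.06261882  0.01809196 -1.94214328] [0.36855852 0.33038439 0.66402238] -0.06464210385401137
[-7.62672135e-05 -1.66162646e-05  4.14842524e-05] 23.6833
```

View pics/c13.png

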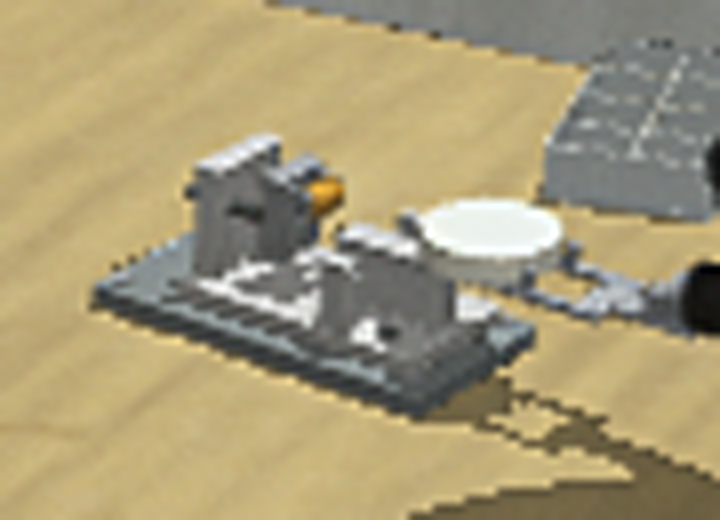

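View pics/w_b2.png

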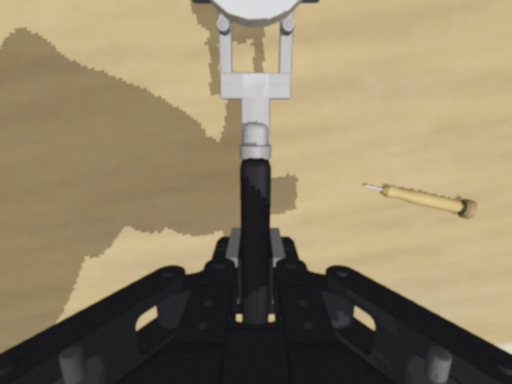

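```bash
cat >> h.py <<'E'
LAT=-.0009
def ft(n=15):
    a=[]
    for _ in range(n): robot.wait(.015);a.append(robot.get_obs()["ft_force"])
    return np.mean(a,0)
E
python3 - <<'E'
from h import *
r=robot.servo_line(H(-.018,.0512,LAT),rate=.03,guard=3);print(r)
f0=ft()
print(f0[:2]@hu,f0)
for x in (-.015,-.0135,-.012,-.0105,-.009,-.007,-.005):
    r=robot.servo_line(H(x,.0512,LAT),rate=.02,guard=4);f=ft();o=robot.get_obs();print(x,r,np.round([(f-f0)[:2]@hu,(f-f0)[:2]@hn,(f-f0)[2]],2),np.round((o["tcp_pos"]-H(x,.0512,LAT))*1e3,2))
    if r: break
s,_=snap("scene","s_b3");snap("wrist","w_b3");print(o["t"])
cv2.imwrite("pics/c14.png",cv2.resize(s[125:190,260:350],None,fx=8,fy=8,interpolation=cv2.INTER_CUBIC))
E
```

```text
False
-0.035115366625537124 [-0.00700668  0.18533114 -2.08921292]
-0.015 False [-0.07 -0.12  0.  ] [-0.07  0.02 -0.02]
-0.0135 False [ 0.21 -0.32 -0.  ] [-0.03  0.02 -0.02]
-0.012 False [-0.13 -0.09  0.01] [ 0.02 -0.02  0.01]
-0.0105 False [-0.18 -0.21  0.09] [0.03 0.   0.01]
-0.009 False [-1.27 -0.25  0.09] [-0.19  0.07 -0.08]
-0.007 False [-1.41 -0.18 -0.09] [-0.07  0.05 -0.03]
-0.005 False [-2.07  0.01  0.21] [-0.05  0.05 -0.03]
28.8667
```

View pics/c14.png

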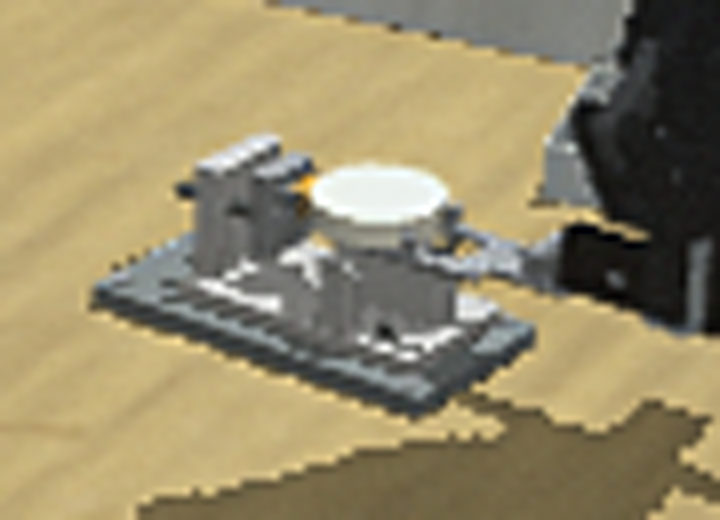

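View pics/w_b3.png

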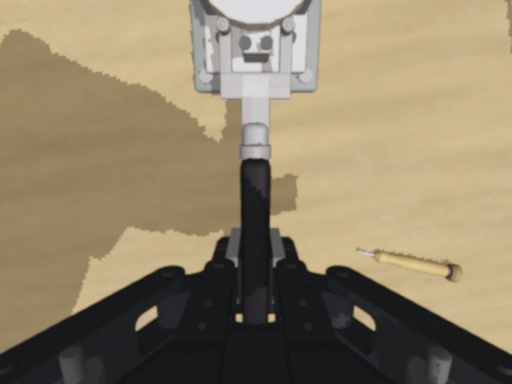

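```bash
python3 - <<'E'
from h import *
r=robot.servo_line(H(-.0023,.0512,LAT),rate=.02,guard=4);f=ft();o=robot.get_obs();print(r,f[:2]@hu+.035,f,np.round((o["tcp_pos"]-H(-.0023,.0512,LAT))*1e3,2))
s,_=snap("scene","s_b4");w,c=snap("wrist","w_b4");print(o["t"])
a=cv2.resize(s[125:175,260:350],None,fx=7,fy=6,interpolation=cv2.INTER_CUBIC)
d=cv2.resize(w[0:70,211:301],None,fx=7,fy=4,interpolation=cv2.INTER_CUBIC)
cv2.imwrite("pics/c15.png",np.vstack([a,d]))
E
```

```text
False -2.972597840126569 [-2.99424739  0.31682603 -2.10982351] [-0.09  0.04 -0.04]
29.5
```

View pics/c15.png

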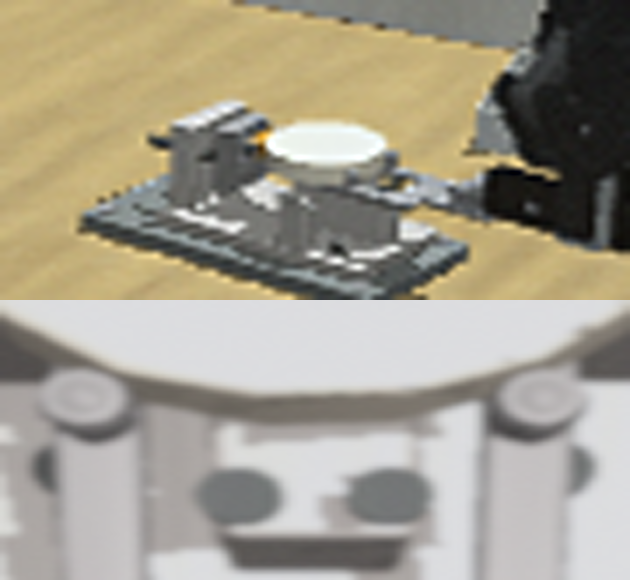

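```bash
python3 - <<'E'
from h import *
im,c=load("w_b4")
f=lambda x,y:(211+x/7,(y-300)/4)
for uv,z in ((f(240,496),.05),(f(388,496),.05),(f(312,420),.0518),(f(312,424),.0518),(f(84,397),.0598),(f(540,397),.0598)):
    q=ray(c,[uv],z)[0,:2]-HO;print(np.round([q@hu*1e3,q@hn*1e3],2))
E
```

```text
[-34.17   4.1 ]
[-34.18  -5.71]
[-26.78  -0.67]
[-27.18  -0.67]
[-26.7   13.12]
[-26.73 -14.45]
```

```bash
python3 - <<'E'
from h import *
f0=ft()
for z in (.047,.0448,.0435,.0424):
    r=robot.servo_line(H(-.0023,z,LAT),rate=.015,guard=4);f=ft(10)-f0;print(z,r,np.round([f[:2]@hu,f[:2]@hn,f[2]],2))
    if r: break
o=robot.get_obs()
s,_=snap("scene","s_b5");w,c=snap("wrist","w_b5");print(o["t"],o["tcp_pos"])
a=cv2.resize(s[125:175,260:350],None,fx=7,fy=6,interpolation=cv2.INTER_CUBIC)
d=cv2.resize(w[0:70,211:301],None,fx=7,fy=4,interpolation=cv2.INTER_CUBIC)
cv2.imwrite("pics/c16.png",np.vstack([a,d]))
E
```

```text
0.047 False [-0.15 -0.08 -0.22]
0.0448 False [ 0.25 -0.25  0.35]
0.0435 False [ 0.49 -0.31  0.71]
0.0424 False [ 0.6  -0.34  0.88]
31.75 [ 0.45669834 -0.29454865  0.04242582]
```

View pics/c16.png

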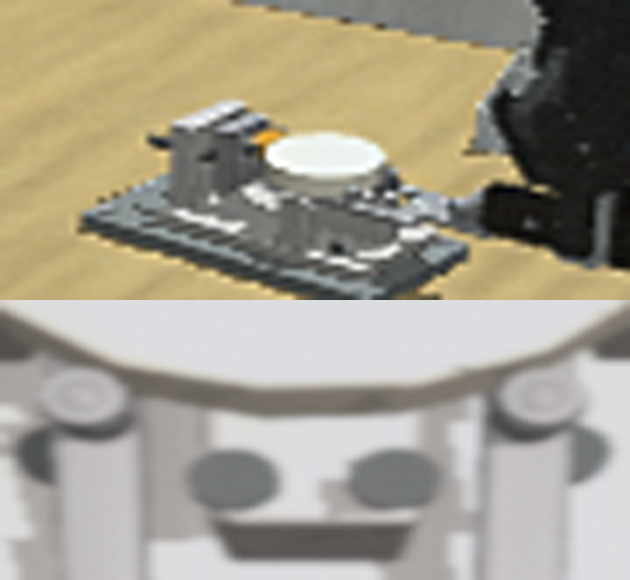

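```bash
python3 - <<'E'
from h import *
f0=ft(10)
for x in (-.006,-.010,-.020):
    r=robot.servo_line(H(x,.0424,LAT),rate=.02,guard=4);f=ft(10)-f0;print(x,r,np.round([f[:2]@hu,f[:2]@hn,f[2]],2))
    if r: break
o=robot.get_obs()
s,_=snap("scene","s_b6");w,c=snap("wrist","w_b6");print(o["t"],o["tcp_pos"])
a=cv2.resize(s[125:175,260:350],None,fx=7,fy=6,interpolation=cv2.INTER_CUBIC)
d=cv2.resize(w[0:70,211:301],None,fx=7,fy=4,interpolation=cv2.INTER_CUBIC)
cv2.imwrite("pics/c17.png",np.vstack([a,d]))
E
```

```text
-0.006 False [-0.42 -0.18  0.32]
-0.01 False [2.21 0.1  0.  ]
-0.02 False [ 1.99  0.29 -0.35]
33.85 [ 0.43925208 -0.29186219  0.04244041]
```

View pics/c17.png

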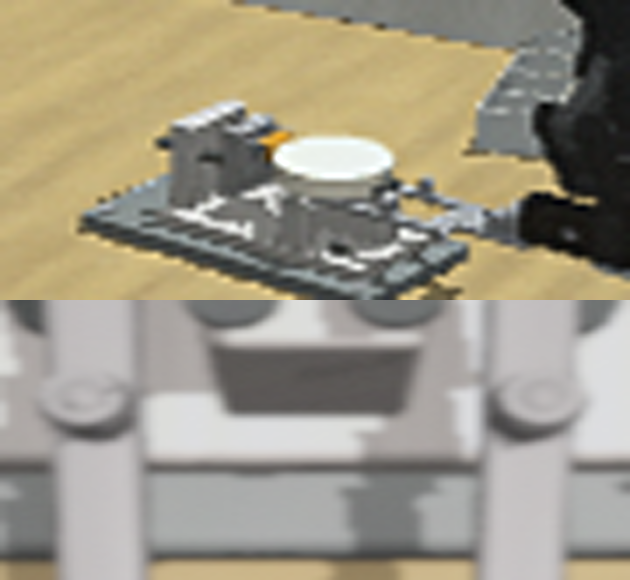

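```bash
python3 - <<'E'
from h import *
print(robot.servo_line(H(-.095,.0424,LAT),rate=.06,guard=4))
robot.servo_line(H(-.095,.09,LAT),rate=.12)
robot.servo_line([.4485,-.1347,.09],down(-.225),rate=.15)
robot.servo_line([.4485,-.1347,.012],rate=.1)
r=robot.servo_line([.4485,-.1347,.0034],rate=.02,guard=5);o=robot.get_obs();print(r,o["tcp_pos"],o["ft_force"],o["t"])
snap("scene","s_c1")
E
```

```text
False
True [ 0.44851047 -0.13470715  0.0034368 ] [-0.57673393  1.07394666  4.89672213] 38.5667
```

View pics/s_c1.png

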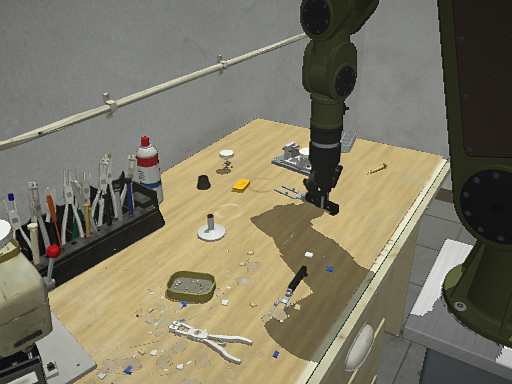

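Contact came exactly at flat height. I release, retreat straight up, and check the holder and lifter.

```bash
python3 - <<'E'
from h import *
hand.let_go(); robot.wait(.2)
robot.servo_line([.4485,-.1347,.15],rate=.15)
robot.move_ptp([0.60,-0.315,0.17],down(np.pi-0.15)); robot.wait(.2); w,c=snap("wrist","w_d1")
o=robot.get_obs();print(o["t"],o["ft_force"])
robot.move_ptp([0.50,0.0,0.25],down(np.pi)); robot.wait(.2); s,_=snap("scene","s_d1");t,_=snap("top","t_d1")
a=cv2.resize(w[110:260,205:305],None,fx=3,fy=3,interpolation=cv2.INTER_CUBIC)
b=cv2.resize(s[135:225,265:355],None,fx=5,fy=5,interpolation=cv2.INTER_CUBIC)
cv2.imwrite("pics/c18.png",np.hstack([a,b]));print(robot.get_obs()["t"])
E
```

```text
43.7583 [ 0.00332287 -0.47891217  0.5497578 ]
45.3417
```

View pics/c18.png

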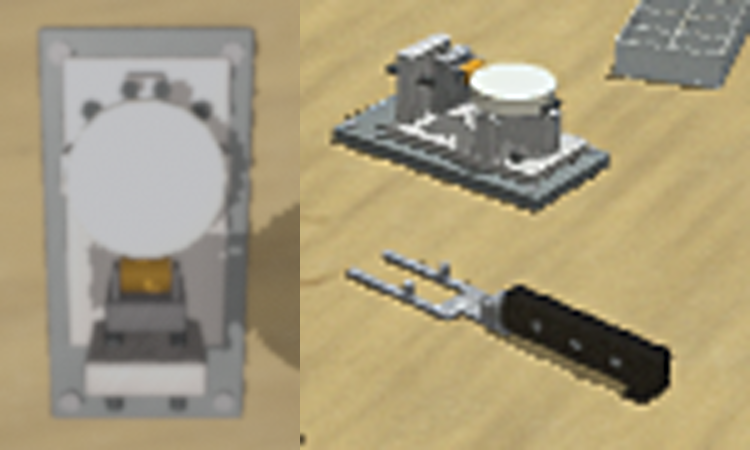

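View pics/w_d1.png

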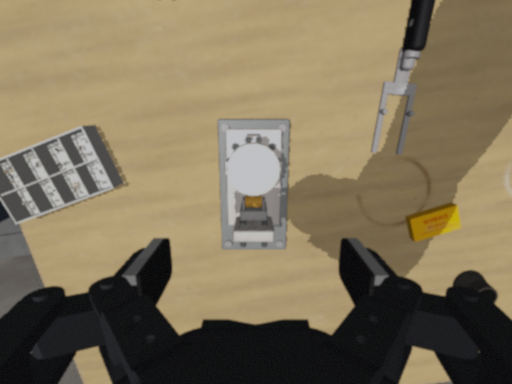

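View pics/s_d1.png

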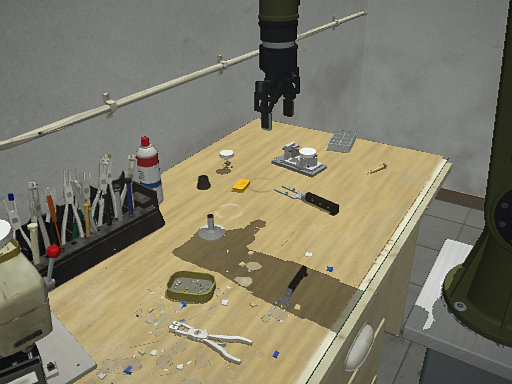

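```bash
python3 - <<'E'
from h import *
im,c=load("w_d1")
f=lambda x,y:(205+x/3-.3,110+y/3-.3)
for n,uv,z in (("L",f(66,178),.057),("R",f(229,178),.057),("rear",f(147,98),.057),("front",f(147,259),.045),("roller near vis",f(147,262),.055),("roller far",f(147,292),.0525),("lip",f(131,89),.05),("lip",f(162,89),.05)):
    q=ray(c,[uv],z)[0,:2]-HO;print(n,np.round([q@hu*1e3,q@hn*1e3],1))
order.hand_in()
E
```

```text
L [ -7.5 -24.7]
R [-7.6 25.3]
rear [-31.8   0.1]
front [21.7  0.1]
roller near vis [19.9  0.2]
roller far [30.7  0.2]
lip [-33.9  -4.8]
lip [-33.9   4.7]
the job is handed in; nothing more can be done
```

The blank is seated in the holder with the jaw pressing it against the lip pins, and the job is handed in. It was handed in at about 45 s of the 70 s allowed.

**What I did:**
- I took the larger lifter (handle measured 97 mm) and slid the fork under the blank on the round-foot stand. The fingers never touched the blank.
- I carried the blank level to the holder. The carriage sits about 7 mm behind nominal, seen in the camera images and confirmed by feeling first contact with the roller.
- I pressed the jaw back to about 8.3 mm by force (about 8.7 mm by the image), then lowered the blank onto the seat and drew the fork straight out.
- I laid the lifter flat back where it had been lying, then opened the fingers and moved the arm clear.

**Last checks:**
- **Blank:** it is centred sideways within about 0.3 mm (measured 50 mm across) and rests against both lip pins. It sits in line with the expected seated position, with the roller bearing on it.
- **Level:** it looks flat in both the wrist and scene views. I had no direct tilt measurement.
- **Lifter and other things:** the lifter lies flat and clear. The loupe, tin and packet look undisturbed in the scene view.

**What disagreed:**
- The wrist camera's sideways reading of the holder differed by 1.6 mm between two opposite orientations, so I used the mean.
- The rear-to-front outline of the blank read 53.5 mm instead of 50 mm. I put this down to the rim heights I assumed.

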